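Hang the solder reel in its stand and lock it with the keeper

ROBOT

A 7-joint arm with a two-finger parallel gripper is mounted at the origin on the work surface. World frame = base frame: x ahead of the robot, y to its left, z up, the work surface at z = 0. Lengths are in mm, angles in rad, forces in N, time in s.
With the tool pointing down it reaches from about 400 to 900 mm from the base axis. Payload 5.5 kg.
Tool frame: the origin (TCP) lies midway between the tips of the shut fingers; the grasp point (between the pads) lies bot.pinch_z behind it (bot.pinch_z is the distance from the TCP to the grasp point, in mm); z points along the fingers, y is the direction in which the jaws open and shut (so a half turn about z gives the same grasp; the last joint's range is limited). The gripper opens to 92 mm and grips with 3 to 60 N. Pads are 19 mm wide; open, the fingers measure 130 mm over their backs; the gripper's body (75 mm by 190 mm) begins 47 mm behind the grasp point.
Start: joints at [1.455, 0.501, -0.427, 1.55, 0.221, 1.138, -0.21], TCP at [240.406, -603.908, 226.729] pointing down, gripper open.
Joint ranges: [-2.88, 2.88], [-0.31, 2.03], [-1.54, 1.56], [0.2, 2.42], [-1.41, 4.55], [0.19, 2.02], [-2.57, 2.57]. Speed limits (rad/s): [2.57, 2.57, 3.14, 3.14, 3.14, 3.14, 3.14].

INTERFACE

Orientations are given as a unit quaternion [w, x, y, z].
In Python, from cell import bot gives the robot as it stands.
- The arm moves only by the tool carry_out, never from a script. Its arguments are lists of equal length, an entry for each row: "dr": the turn, a rotation vector about the tool's x, y, z in rad, a list of three; "slide": the shift along the tool's x, y, z in mm, a list of three; "gripper": the opening, from -1 (shut) to 1 (fully open). In form: {"dr": [[rx, ry, rz], ...], "slide": [[dx, dy, dz], ...], "gripper": [gripper, ...]}. A call has 1 to 20 rows; each row is the pose to reach, as a shift and turn from the pose commanded when the call began, along the tool's axes at that moment; what a row does not reach only later rows make up. A row lasts 1/10 s, in which the tool goes at most 50 mm and 8.59 degrees, less where a joint would pass 70% of its speed; a pose out of reach is approached as far as the arm can. A call with a gripper value outside its range is refused whole. The fingers move at their own pace and stop on an object; "grip_force" is the grip in N (left out, the last holds). Time passes only in rows, so rows that repeat a pose let the fingers close. It gives the time, the measured TCP pose, the force and the opening at its end, in the units of the state.
- bot.read_state(): the state, without advancing time (a new reading comes with each control period).
- bot.grab_frame(name): name is "side" or "top"; returns a dict with "img" (400x640x3 uint8, red, green, blue), "intrinsics" (3x3 intrinsics, pixels), "rvec" (rotation vector, rad) and "tvec" (3), from world to camera coordinates, as OpenCV has them. Camera axes: x right, y down, z forward; pixel columns grow to the right and rows downward; lengths in mm; the calibration is good to about 2 mm. A picture is of the moment at which its call begins. There is no depth.
- bot.job_done(): hands the job in, once; it reports no verdict.
The state is a dict: "t": time; "joints": joint angles; "joint_vel": joint speeds; "joint_efforts": joint torques, N m; "eef_pos": TCP position; "ee_rot": TCP orientation; "ft_force": force on the tool from outside, world axes, zero at the start; "torque": the same for the moment, N m; "opening": finger opening in mm.
Only numpy, scipy, OpenCV 4.12 (cv2) and the standard library are available. Lean on these libraries where they do the work, as an engineer would, in place of code of your own. Each camera call takes 0.05 s, during which the arm holds its last target.

TASK

Put the solder reel that sits on its axle into the wooden reel stand: lower it in the gripper until both axle ends rest fully on the bottoms of the two open slots, only then let go. Then pick up the plain beech block and, with the block and not with the gripper itself, gently nudge the aluminium keeper fork over the slots until it meets its stop, and lay the block flat on the bench again, the same side down as you found it. Leave the spare reel, the jar, the tin and the screwdriver where they are.

Things in the scene. Friction and masses are not known exactly. Their poses are not given: they have to be found in the camera images.
- stand: Dark wooden reel stand, fixed. Origin on the bench below the middle of the slots' line; y from slot to slot, z up, -x to the keeper's cross bar. Two cheeks 14 mm thick, inner faces y = +-54 mm, x -75 to +35, 82 mm high, on a 12 mm base (x -80 to +45). Each has at x = 0 a slot open upward: 11 mm wide, bottom 56 mm above the bench, mouth flared to 22 mm over the top 10 mm.
- slot_left (a point): Where the axle's centre line lies when seated, in the middle of the cheek at the stand's +y side (x = 0, y = +61 mm, 60 mm above the bench).
- slot_right (a point): The same in the cheek at the stand's -y side (y = -61 mm).
- keeper: Aluminium keeper fork, slides along the stand's x: two flat bars on the cheek tops (83 to 91 mm high) joined by a cross bar 136 mm long (y), 10 mm thick, 83 to 101 mm high. Origin and axes are the stand's when home, else shifted to the stand's -x by its opening (at the start 26 to 40 mm: slots free). Home, the bars reach 12 mm past the slot centres and the cross bar spans x = -58 to -48 mm.
- keeper_face (a point): Centre of the flat outer (stand -x) face of the keeper's cross bar, 92 mm above the bench. A push here to the stand's +x closes the keeper; it slides stiffly (about 3 N), stays where left, and stops rigidly at its hidden stop, where this face is at stand x = -58 mm.
- cradle: Low wooden cradle fixed to the bench, 90 by 50 mm, that holds the reel at the start: 10 mm floor with a 10 mm high chock at each end (x = +-26.5 mm and outwards). Origin under its centre; its y runs along the reel's axle.
- reel: Full solder reel on a steel axle, 0.25 to 0.5 kg. Origin at its centre, y along the axle. Grey flanges 76 mm in diameter, 40 mm over their outer faces: take it there from above. Axle 8 mm thick, 168 long, with 18 mm collars 71 to 77 mm from the centre that go outside the cheeks (3 mm play). Starts with the axle level, 48 mm above the bench. Either end may go to either slot.
- axle_end_a (a point): Point on the axle line 61 mm from the reel's centre, towards the reel's +y.
- axle_end_b (a point): Point on the axle line 61 mm from the reel's centre, towards the reel's -y.
- block: Plain beech tapping block, 100 mm long (its x) by 30 mm wide (y) by 34 mm high (z), lying loose on the bench, about 0.05 to 0.1 kg. Origin at the centre of its underside.
- spare_reel: Bystander: spare reel without an axle, standing on its flat flange, 68 mm in diameter, 42 mm high. Origin under its centre.
- jar: Bystander: amber glass jar, 60 mm in diameter, 110 mm high. Origin under its centre.
- screwdriver: Bystander: black-handled screwdriver lying on the bench, 170 mm long along its x.
- tin: Bystander: small steel tin, 44 mm in diameter, 55 mm high. Origin under its centre.
Mind the look-alikes: they are no part of the job. Leave any pink or red look-alike of the stand alone.

How it is judged:
By the outcome, as a careful person would: the job done as asked, in the order asked, and still so for the second after the job is handed in, with the robot touching nothing.
It also fails if it takes over 72 s, if anything falls off the work surface, if the arm or the gripper's body presses on something with over 40 N, if the wrist force passes 120 N, or if a joint passes its speed limit or range.

## Working session

There is one attempt and no reset: what is moved stays moved. The work goes in short steps, Python scripts to look and compute and a tool call to move; the robot and the scene stay as the last step left them, time stands still between calls to the robot, and variables do not carry over. Pictures are saved under pics/ and viewed, and the job is handed in when it is done.

Besides the shell and the picture viewer there is one more tool, called after "Emit:" as name(argument=value, ...) on one line, values as JSON. carry_out: Moves the arm, as the interface text tells. Its arguments: {"type":"object","properties":{"dr":{"type":"array"},"slide":{"type":"array"},"gripper":{"type":"array"},"grip_force":{"type":"number"}},"required":["dr","slide","gripper"]}

```bash
ls; mkdir -p pics; python3 - <<'E'
from cell import bot
import cv2,numpy as np,pickle
print(bot.read_state(), bot.pinch_z)
for n in ("side","top"):
    f=bot.grab_frame(n); pickle.dump(f,open(f"{n}0.pkl","wb"))
    cv2.imwrite(f"pics/{n}0.png",f["img"][:,:,::-1])
    R=cv2.Rodrigues(np.array(f["rvec"],float))[0]
    print(n,f["intrinsics"],R,-R.T@np.array(f["tvec"]).ravel())
E
```

```text
pics
{'t': 0.0, 'joints': array([ 1.45516072,  0.50183967, -0.42679547,  1.55144741,  0.22081522,
        1.13831271, -0.21028746]), 'joint_vel': array([-5.90424956e-05, -1.18598134e-03, -1.49559780e-03,  1.06855421e-03,
        4.42811853e-04, -1.15882384e-03,  9.82291161e-04]), 'joint_efforts': array([ 8.01526858e-04, -5.66601062e+01, -5.81599787e+00, -2.79121721e+01,
       -6.86790445e-02,  3.09348071e-02,  1.84439987e-04]), 'eef_pos': array([ 240.09075697, -603.2758055 ,  225.68494842]), 'ee_rot': array([-9.60189668e-04,  9.82106305e-01,  1.88324875e-01, -1.58597634e-04]), 'ft_force': array([ 0.11876992,  0.32725187, -1.18100545]), 'torque': array([ 0.00619088,  0.01948246, -0.02210089]), 'opening': 91.74819636543685} 18.8
side [[417.01964476   0.         314.76520343]
 [  0.         417.01964476 197.5323963 ]
 [  0.           0.           1.        ]] [[-0.84220191 -0.5390438  -0.01130148]
 [-0.25966516  0.42389263 -0.86769179]
 [ 0.47251449 -0.72783708 -0.49697407]] [ 26.3724505  773.24713035 588.88432332]
top [[519.41748497   0.         317.10137741]
 [  0.         519.41748497 204.21867996]
 [  0.           0.           1.        ]] [[-0.02757855 -0.99932101 -0.0244324 ]
 [-0.99299604  0.03019665 -0.1142236 ]
 [ 0.11488382  0.02111116 -0.99315458]] [ 351.05075097   11.4217685  1263.5454359 ]
```

View pics/side0.png

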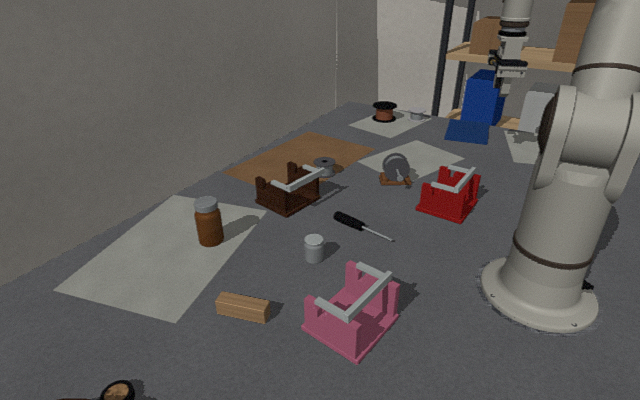

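View pics/top0.png

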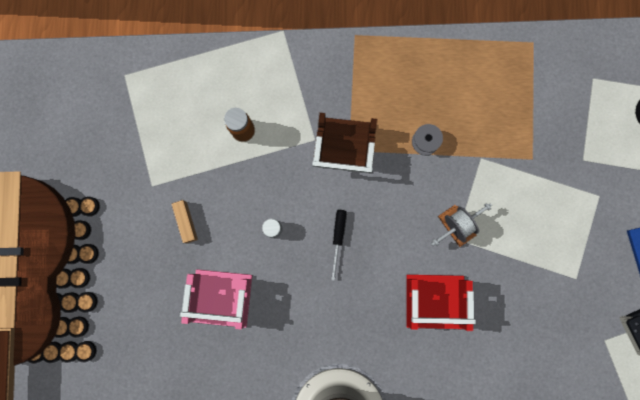

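```bash
python3 - <<'E'
import cv2,pickle
t=pickle.load(open("top0.pkl","rb"))["img"][:,:,::-1]; s=pickle.load(open("side0.pkl","rb"))["img"][:,:,::-1]
def c(im,u,v,w,h,k): return cv2.resize(im[v:v+h,u:u+w],None,fx=k,fy=k,interpolation=cv2.INTER_CUBIC)
a=c(t,300,100,80,80,5);b=c(t,420,190,80,80,5)
import numpy as np
cv2.imwrite("pics/c1.png",np.hstack([a,b]))
a=c(s,245,150,80,70,5);b=c(s,365,140,80,70,5)
cv2.imwrite("pics/c2.png",np.hstack([a,b]))
a=c(t,160,190,60,60,6);b=c(s,210,285,66,60,6)
cv2.imwrite("pics/c3.png",np.hstack([a,b]))
E
```

```text
(no output)
```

View pics/c1.png

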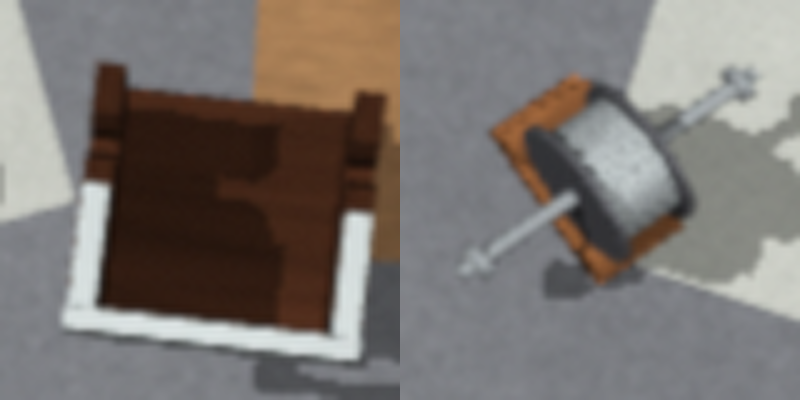

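View pics/c2.png

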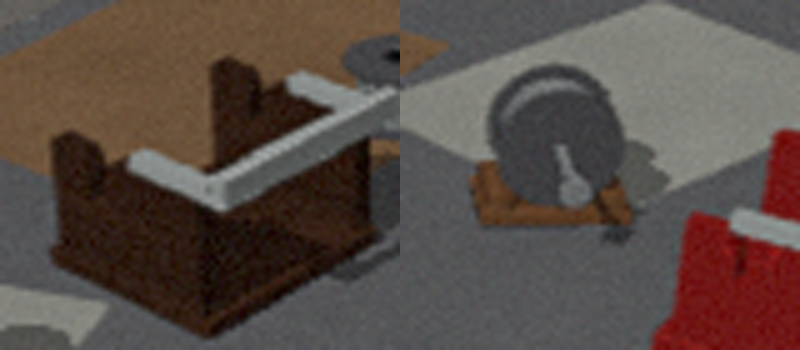

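View pics/c3.png

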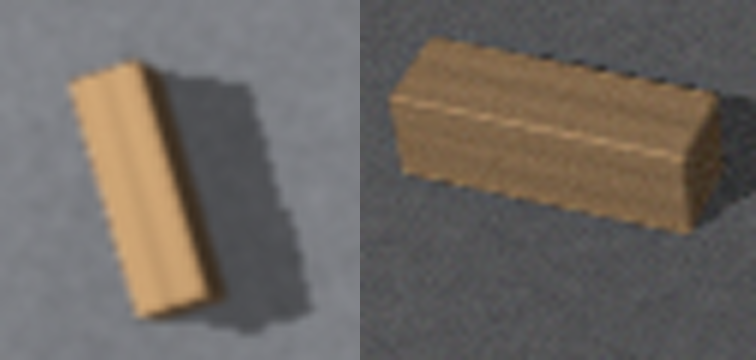

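```bash
cat > h.py <<'E'
import cv2,pickle,numpy as np
class Cam:
    def __init__(s,f):
        s.K=np.array(f["intrinsics"]);s.R=cv2.Rodrigues(np.array(f["rvec"],float))[0];s.t=np.array(f["tvec"],float).ravel();s.C=-s.R.T@s.t;s.img=f["img"]
    def ray(s,p): return s.R.T@np.linalg.inv(s.K)@np.array([p[0],p[1],1.])
    def plane(s,p,z):
        d=s.ray(p);return s.C+d*(z-s.C[2])/d[2]
    def proj(s,P):
        q=s.K@(s.R@np.array(P,float)+s.t);return q[:2]/q[2]
def load(n): return Cam(pickle.load(open(n,"rb")))
def tri(a,pa,b,pb):
    A=[];y=[]
    for c,p in((a,pa),(b,pb)):
        d=c.ray(p);d/=np.linalg.norm(d);M=np.eye(3)-np.outer(d,d);A.append(M);y.append(M@c.C)
    return np.linalg.lstsq(np.vstack(A),np.hstack(y),rcond=None)[0]
def crop(im,u,v,w,h,k,g=1.0,grid=10):
    o=cv2.resize(im[v:v+h,u:u+w,::-1],None,fx=k,fy=k,interpolation=cv2.INTER_CUBIC)
    o=(255*(o/255.)**g).astype(np.uint8)
    for x in range(0,w,grid): cv2.putText(o,str(u+x),(int(x*k+k/2),10),0,.35,(0,255,255),1);cv2.line(o,(int(x*k+k/2),12),(int(x*k+k/2),20),(0,255,255),1)
    for y in range(0,h,grid): cv2.putText(o,str(v+y),(0,int(y*k+k/2)+4),0,.35,(0,255,255),1);cv2.line(o,(24,int(y*k+k/2)),(32,int(y*k+k/2)),(0,255,255),1)
    return o
E
python3 - <<'E'
from h import *
t=load("top0.pkl").img;s=load("side0.pkl").img
cv2.imwrite("pics/d1.png",crop(t,308,105,80,70,9,.5))
cv2.imwrite("pics/d2.png",crop(s,248,155,80,64,9,.5))
cv2.imwrite("pics/d3.png",crop(t,425,195,80,60,9,.8))
cv2.imwrite("pics/d4.png",crop(s,370,145,50,50,11,.8))
E
```

```text
(no output)
```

View pics/d1.png

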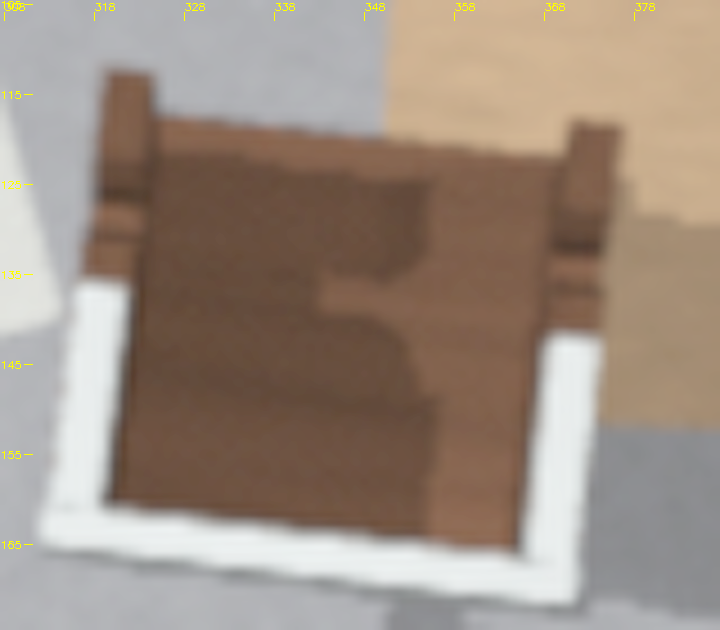

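View pics/d2.png

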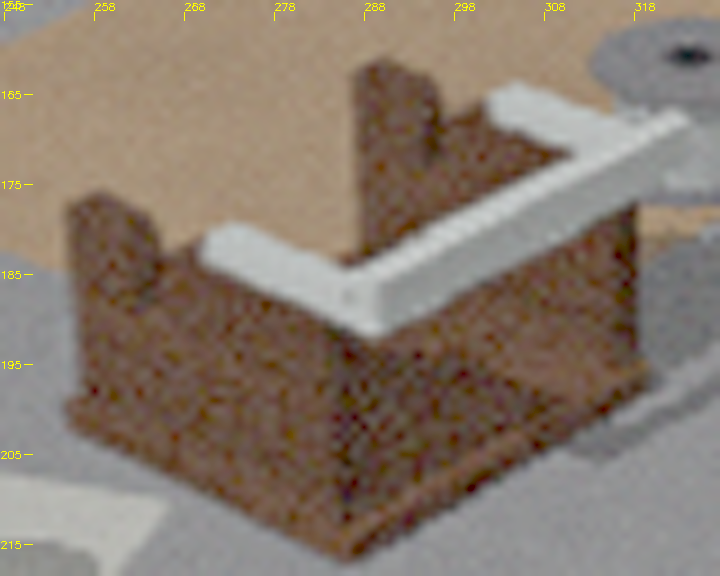

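View pics/d3.png

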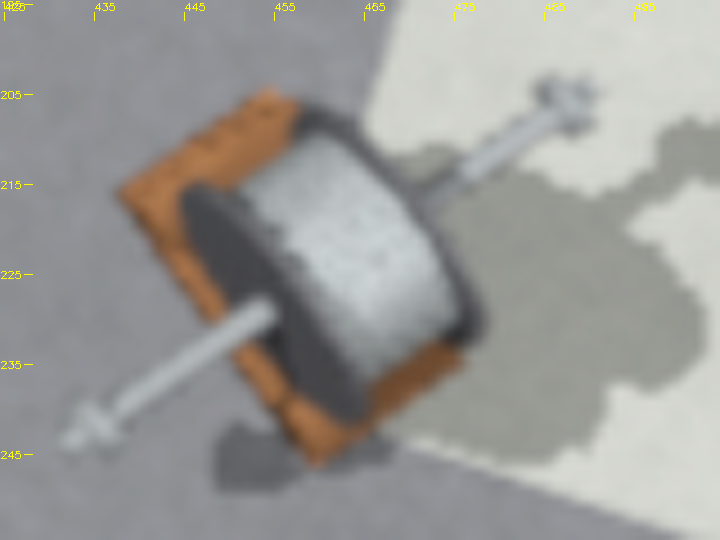

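View pics/d4.png

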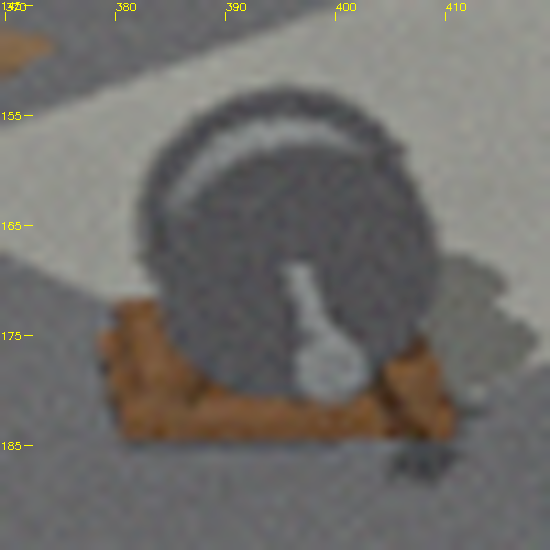

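```bash
cat > m.py <<'E'
from h import *
T=load("top0.pkl");S=load("side0.pkl")
def f(u0,v0,k):
    return lambda x,y:(u0+(x-k/2)/k,v0+(y-k/2)/k)
a=f(308,105,9);b=f(248,155,9);c=f(425,195,9);d=f(370,145,11)
np.set_printoptions(precision=1,suppress=True)
def fit(L,W,lab):
    L=np.array(L,float);W=np.array(W)
    lc=L.mean(0);wc=W.mean(0)
    A=L-lc;B=W-wc
    th=np.arctan2((A[:,0]*B[:,1]-A[:,1]*B[:,0]).sum(),(A*B).sum())
    R=np.array([[np.cos(th),-np.sin(th)],[np.sin(th),np.cos(th)]])
    o=wc-R@lc
    print(lab,"origin",o,"yaw deg",np.degrees(th));print((W-(L@R.T+o)).round(1).tolist())
    return o,th
L=[(35,68),(35,54),(35,-54),(35,-68)]
W=[T.plane(a(*p),82)[:2] for p in[(107,72),(155,75),(570,122),(622,126)]]
fit(L,W,"stand top cheeks")
L=[(35,68),(35,54),(35,68),(35,54)]
L=[(35,68,82),(35,54,82),(35,-54,82),(35,68,0+12),(-80,68,0),(-80,-68,0),(45,68,0)]
P=[(68,207),(100,190),(383,60),(80,400),(345,560),(645,390),(68,425)]
W=[S.plane(b(*p),l[2])[:2] for p,l in zip(P,L)]
fit([l[:2] for l in L],W,"stand side")
# keeper: frame home; tips at x=12
L=[(12,68),(12,54),(12,-54),(12,-68)]
W=[T.plane(a(*p),91)[:2] for p in[(78,283),(130,283),(545,335),(602,335)]]
fit(L,W,"keeper tips top")
L=[(-48,54),(-48,-54),];W=[T.plane(a(*p),101)[:2] for p in[(105,510),(520,553)]]
fit(L,W,"keeper bar inner edge top z101")
L=[(-58,68),(-58,-68),];W=[T.plane(a(*p),83)[:2] for p in[(40,545),(577,606)]]
fit(L,W,"keeper bar outer low edge")
L=[(-58,68),(-58,68),(-58,-68)];W=[S.plane(b(*p),z)[:2] for p,z in[((378,288),101),((378,335),83),((690,120),101)]]
fit(L,W,"keeper side")
# reel
for n,p,q in(("tips",(65,440),(597,93)),("collars",(95,420),(563,103)),("shaft",(120,410),(540,125))):
    A=T.plane(c(*p),48);B=T.plane(c(*q),48);print("reel",n,A,B,"mid",(A+B)/2,"len",np.linalg.norm(A-B),"dir",np.degrees(np.arctan2(*(A-B)[[1,0]])))
W=[T.plane(c(*p),20)[:2] for p in[(120,190),(270,90),(465,350),(315,465)]]
print("cradle",W,np.mean(W,0))
print("reel tip tri",tri(T,c(65,440),S,d(330,372)))
# block
e=f(160,190,6);g=f(210,285,6)
L=[(50,15),(50,-15),(-50,-15),(-50,15)]
W=[T.plane(e(*p),34)[:2] for p in[(71,84),(138,61),(215,297),(142,319)]]
fit(L,W,"block top")
W=[S.plane(g(p[0]-360,p[1]),34)[:2] for p in[(390,97),(435,39),(719,92),(685,160)]]
print("block side corners",W,np.mean(W,0))
# spare, jar, tin, screwdriver approx
print("spare",T.plane((428,139),42),"jar",T.plane((236,119),110),"tin",T.plane((271,228),55),"sd",T.plane((341,212),15),T.plane((335,278),5))
E
python3 m.py
```

```text
stand top cheeks origin [659.2 -35.8] yaw deg -8.331271067329908
[[-0.4, -1.1], [0.4, 0.3], [-0.2, 0.2], [0.3, 0.7]]
stand side origin [661. -42.] yaw deg -9.289578966584859
[[-3.5, 4.1], [-2.2, 4.2], [-3.6, -8.9], [2.4, 0.2], [3.5, -1.7], [3.7, 1.9], [-0.1, 0.3]]
keeper tips top origin [624.4 -30.6] yaw deg -8.299474988867576
[[-0.8, -0.9], [0.8, -0.3], [-0.8, 0.9], [0.8, 0.3]]
keeper bar inner edge top z101 origin [624.3 -30. ] yaw deg -7.867553889110418
[[-0.2, -1.4], [0.2, 1.4]]
keeper bar outer low edge origin [626.2 -31. ] yaw deg -8.42120751687653
[[0.2, 1.1], [-0.2, -1.1]]
keeper side origin [622.5 -32.3] yaw deg -8.515382682402684
[[-2.1, 1.6], [1.9, -2.8], [0.2, 1.2]]
reel tips [ 392.  -226.5   48. ] [ 477.9 -368.6   48. ] mid [ 434.9 -297.6   48. ] len 166.0494404017699 dir 121.14784893147173
reel collars [ 396.9 -234.5   48. ] [ 475.5 -359.7   48. ] mid [ 436.2 -297.1   48. ] len 147.84425184377127 dir 122.12408557615935
reel shaft [ 399.3 -241.    48. ] [ 470.  -353.4   48. ] mid [ 434.6 -297.2   48. ] len 132.73458757599673 dir 122.16797516444174
cradle [array([ 458.7, -250. ]), array([ 484.2, -291.1]), array([ 413.6, -338.3]), array([ 384.5, -297.2])] [ 435.3 -294.2]
reel tip tri [ 391.7 -225.5   53.6]
block top origin [462.4 359. ] yaw deg 17.348985532226195
[[0.0, -0.8], [-0.5, 0.9], [-0.3, -0.3], [0.8, 0.2]]
block side corners [array([504.5, 387. ]), array([511. , 360.1]), array([418.4, 330.7]), array([409.1, 359.2])] [460.7 359.3]
spare [ 641.1 -231.9   42. ] jar [686.3 216.1 110. ] tin [438.2 146.3  55. ] sd [474.8 -19.2  15. ] [317.3   0.2   5. ]
```

Emit:
carry_out(dr=[[0, 0, -0.03], [0, 0, -0.06], [0, 0, -0.09], [0, 0, -0.12], [0, 0, -0.15], [0, 0, -0.18], [0, 0, -0.18], [0, 0, -0.18], [0, 0, -0.18], [0, 0, -0.18], [0, 0, -0.18], [0, 0, -0.18], [0, 0, -0.18], [0, 0, -0.18]], slide=[[20, -14, 0], [50, -36, 0], [80, -58, 0], [110, -80, 0], [140, -101, 0], [170, -123, 0], [200, -145, 0], [230, -166, 0], [255, -184, 0], [275, -199, 0], [290, -209, 0], [294.4, -212.9, 20], [294.4, -212.9, 40], [294.4, -212.9, 50]], gripper=[0.4, 0.4, 0.4, 0.4, 0.4, 0.4, 0.4, 0.4, 0.4, 0.4, 0.4, 0.4, 0.4, 0.4], grip_force=20)

```text
t: 1.5
eef_pos: [434.2, -296.3, 175.0]
ee_rot: [-0.001, 0.961, 0.276, -0.001]
ft_force: [-0.7, 0.3, -0.3]
opening: 64.2
```

```bash
cat > look.py <<'E'
import sys,pickle
from cell import bot
from h import *
np.set_printoptions(precision=4,suppress=True)
n=sys.argv[1]
for k in("top","side"):
    f=bot.grab_frame(k);pickle.dump(f,open(f"{k}{n}.pkl","wb"))
    cv2.imwrite(f"pics/{k}{n}.png",f["img"][:,:,::-1])
s=bot.read_state()
print({k:s[k] for k in("t","eef_pos","ee_rot","ft_force","opening","joints")})
q=s["ee_rot"];print("theta",np.degrees(2*np.arctan2(q[2],q[1])))
E
python3 look.py 1; python3 - <<'E'
from h import *
t=load("top1.pkl").img;s=load("side1.pkl").img
cv2.imwrite("pics/e1.png",np.hstack([crop(t,410,180,100,80,4,.8),crop(s,340,110,100,80,4,.8)]))
E
```

```text
{'t': 1.6, 'eef_pos': array([ 433.8839, -296.6477,  175.1241]), 'ee_rot': array([-0.0015,  0.9612,  0.2757, -0.001 ]), 'ft_force': array([-0.057 ,  0.5537,  0.1541]), 'opening': 64.1246777217735, 'joints': array([ 1.0449,  0.3707, -0.6011,  1.9046,  0.2545,  0.946 , -0.6877])}
theta 32.01257838804893
```

View pics/e1.png

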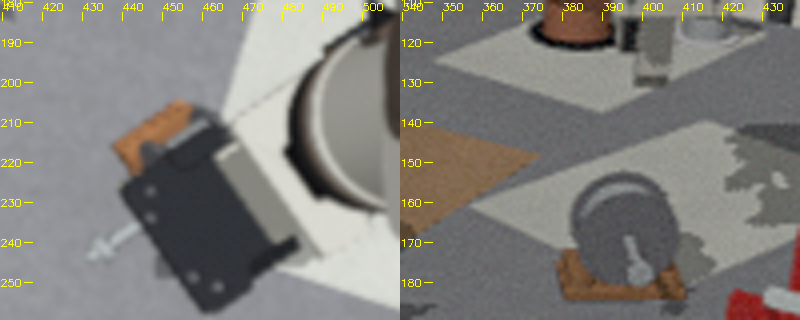

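Emit:
carry_out(dr=[[0, 0, 0], [0, 0, 0], [0, 0, 0], [0, 0, 0], [0, 0, 0], [0, 0, 0], [0, 0, 0], [0, 0, 0], [0, 0, 0]], slide=[[0.8, 1, 15], [0.8, 1, 35], [0.8, 1, 55], [0.8, 1, 75], [0.8, 1, 90], [0.8, 1, 102], [0.8, 1, 112], [0.8, 1, 118], [0.8, 1, 118]], gripper=[0.4, 0.4, 0.4, 0.4, 0.4, 0.4, 0.4, 0.4, 0.4])

```text
t: 2.5
eef_pos: [436.2, -297.5, 58.1]
ee_rot: [-0.0, 0.961, 0.276, -0.0]
ft_force: [0.3, 0.1, 0.8]
opening: 64.0
```

Emit:
carry_out(dr=[[0, 0, 0], [0, 0, 0], [0, 0, 0], [0, 0, 0], [0, 0, 0], [0, 0, 0], [0, 0, 0], [0, 0, 0]], slide=[[0, 0, 0], [0, 0, 0], [0, 0, 0], [0, 0, 0], [0, 0, 0], [0, 0, 0], [0, 0, 0], [0, 0, 0]], gripper=[-0.4, -0.4, -0.4, -0.4, -0.4, -0.4, -0.4, -0.4], grip_force=25)

```text
t: 3.3
eef_pos: [436.7, -297.9, 59.1]
ee_rot: [0.0, 0.961, 0.276, 0.0]
ft_force: [-1.3, 1.7, 4.9]
opening: 40.1
```

```bash
python3 look.py 2; python3 - <<'E'
from h import *
t=load("top2.pkl").img;s=load("side2.pkl").img
cv2.imwrite("pics/e2.png",np.hstack([crop(t,410,180,100,80,4,.8),crop(s,340,110,100,80,4,.8)]))
E
```

```text
{'t': 3.4, 'eef_pos': array([ 436.7151, -297.8367,   59.0963]), 'ee_rot': array([0.0003, 0.9612, 0.2758, 0.0002]), 'ft_force': array([-0.296 ,  0.1194,  5.4106]), 'opening': 39.86846626226363, 'joints': array([ 0.962 ,  0.5446, -0.5147,  1.9741,  0.3966,  0.7215, -0.8049])}
theta 32.021060034493196
```

View pics/e2.png

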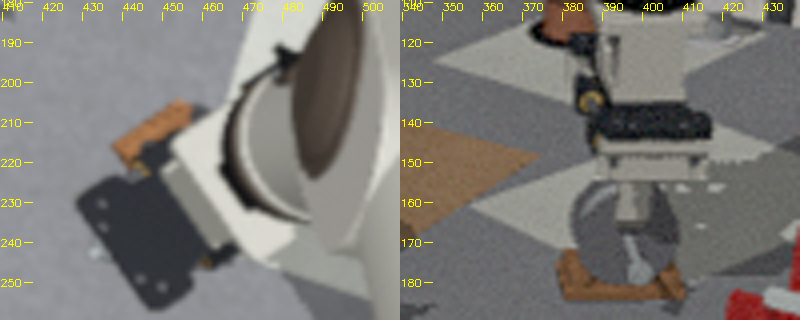

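Emit:
carry_out(dr=[[0, 0, 0], [0, 0, 0], [0, 0, 0], [0, 0, 0], [0, 0, 0], [0, 0, 0], [0, 0, 0], [0, 0, 0], [0, 0, 0], [0, 0, 0], [0, 0, 0], [0, 0, 0]], slide=[[0, 0, -3], [0, 0, -8], [0, 0, -16], [0, 0, -26], [0, 0, -38], [0, 0, -50], [0, 0, -64], [0, 0, -78], [0, 0, -92], [0, 0, -102], [0, 0, -106.3], [0, 0, -106.3]], gripper=[-0.4, -0.4, -0.4, -0.4, -0.4, -0.4, -0.4, -0.4, -0.4, -0.4, -0.4, -0.4])

```text
t: 4.6
eef_pos: [436.7, -297.9, 165.8]
ee_rot: [0.001, 0.961, 0.276, 0.0]
ft_force: [-0.4, 0.3, -4.2]
opening: 39.6
```

```bash
python3 look.py 3; python3 - <<'E'
from h import *
t=load("top3.pkl").img;s=load("side3.pkl").img
cv2.imwrite("pics/e3.png",np.hstack([crop(t,410,180,100,80,4,.8),crop(s,340,90,100,80,4,.8)]))
E
```

```text
{'t': 4.7, 'eef_pos': array([ 435.9968, -297.5407,  164.6558]), 'ee_rot': array([-0.0003,  0.9612,  0.2757, -0.0003]), 'ft_force': array([-1.3628,  0.0779, -3.6682]), 'opening': 40.01252313446461, 'joints': array([ 1.0389,  0.3874, -0.5977,  1.9106,  0.2695,  0.9242, -0.7007])}
theta 32.008775537353415
```

View pics/e3.png

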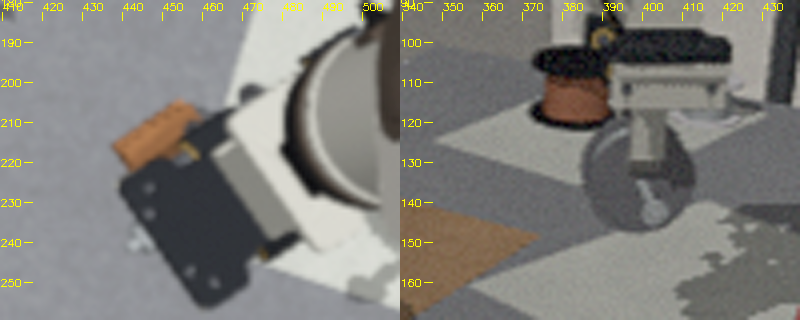

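Emit:
carry_out(dr=[[0, 0, 0.03], [0, 0, 0.08], [0, 0, 0.14], [0, 0, 0.2], [0, 0, 0.27], [0, 0, 0.34], [0, 0, 0.41], [0, 0, 0.48], [0, 0, 0.55], [0, 0, 0.6], [0, 0, 0.65], [0, 0, 0.68], [0, 0, 0.703], [0, 0, 0.703], [0, 0, 0.703], [0, 0, 0.703]], slide=[[8, -2.5, -5], [26, -8.2, -12], [52, -16.5, -18], [82, -26, -20], [113, -36, -20], [144, -45.6, -20], [175, -55.5, -20], [206, -65.3, -20], [236, -74.8, -20], [263, -83.4, -20], [286, -90.7, -20], [305, -96.7, -20], [318, -100.8, -20], [325, -103, -20], [327.7, -103.9, -20], [327.7, -103.9, -20]], gripper=[-0.4, -0.4, -0.4, -0.4, -0.4, -0.4, -0.4, -0.4, -0.4, -0.4, -0.4, -0.4, -0.4, -0.4, -0.4, -0.4])

```text
t: 6.3
eef_pos: [658.7, -36.0, 184.3]
ee_rot: [0.0, 0.997, -0.072, -0.001]
ft_force: [-1.3, -0.7, -3.9]
opening: 40.0
```

```bash
python3 look.py 4; python3 - <<'E'
from h import *
t=load("top4.pkl").img;s=load("side4.pkl").img
cv2.imwrite("pics/e4.png",np.hstack([crop(t,295,80,100,100,4,.6),crop(s,240,90,100,100,4,.6)]))
E
```

```text
{'t': 6.4, 'eef_pos': array([658.5496, -37.0328, 184.6362]), 'ee_rot': array([ 0.0004,  0.9974, -0.0725, -0.0005]), 'ft_force': array([-0.2687, -0.5314, -3.7575]), 'opening': 39.86120830801103, 'joints': array([ 0.3583,  0.5714, -0.4913,  1.5608,  0.2935,  1.0844, -1.9211])}
theta -8.310094555402314
```

View pics/e4.png

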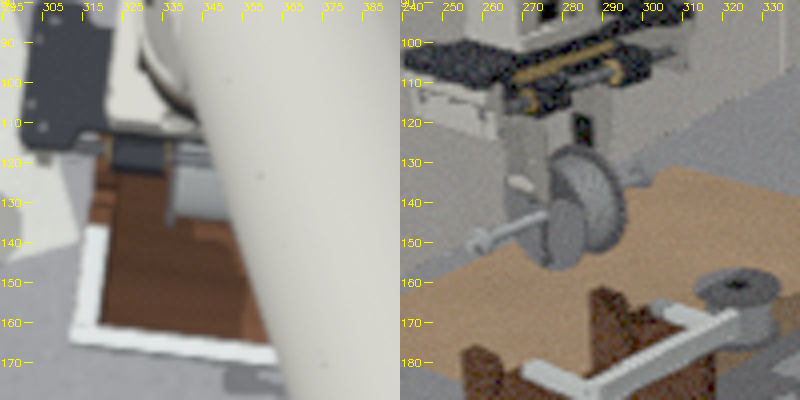

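Emit:
carry_out(dr=[[0, 0, 0], [0, 0, 0], [0, 0, 0], [0, 0, 0], [0, 0, 0], [0, 0, 0], [0, 0, 0], [0, 0, 0]], slide=[[0, 0, 6], [0, 0, 18], [0, 0, 32], [0, 0, 46], [0, 0, 58], [0, 0, 68], [0, 0, 74], [0, 0, 74]], gripper=[-0.4, -0.4, -0.4, -0.4, -0.4, -0.4, -0.4, -0.4])

```text
t: 7.2
eef_pos: [658.4, -35.7, 109.7]
ee_rot: [-0.0, 0.997, -0.072, -0.001]
ft_force: [-0.0, 0.4, -4.7]
opening: 39.9
```

```bash
python3 look.py 5; python3 - <<'E'
from h import *
t=load("top5.pkl").img;s=load("side5.pkl").img
cv2.imwrite("pics/e5.png",crop(t,300,90,80,80,7,.6))
cv2.imwrite("pics/e6.png",crop(s,245,135,80,60,9,.6))
E
```

```text
{'t': 7.3, 'eef_pos': array([659.5103, -35.6989, 111.2832]), 'ee_rot': array([-0.0001,  0.9974, -0.072 ,  0.0003]), 'ft_force': array([ 0.4507, -0.6153, -3.5886]), 'opening': 39.99255169501454, 'joints': array([ 0.3377,  0.6516, -0.4636,  1.6115,  0.3378,  0.9584, -1.9546])}
theta -8.254809281114673
```

View pics/e5.png

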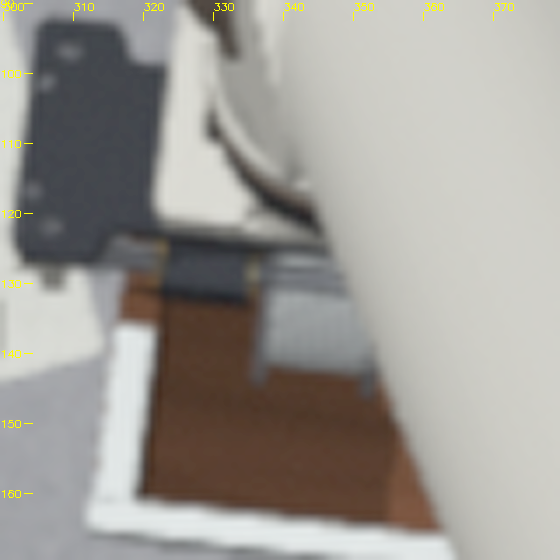

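View pics/e6.png

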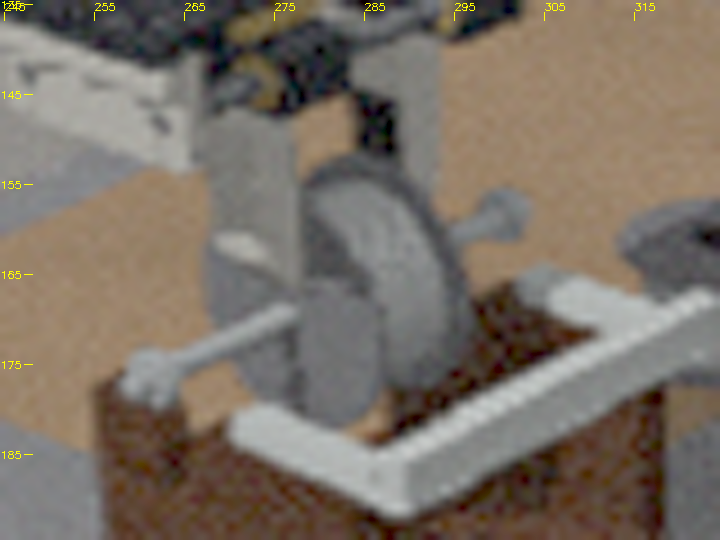

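```bash
cat > n.py <<'E'
from h import *
np.set_printoptions(precision=1,suppress=True)
T=load("top5.pkl");S=load("side5.pkl")
th=np.radians(-8.33);R=np.array([[np.cos(th),-np.sin(th)],[np.sin(th),np.cos(th)]]);o=np.array([659.2,-35.8])
def W(x,y,z): return np.r_[R@[x,y]+o,z]
print("expected side px (stand pts):")
for p in [(35,68,82),(35,54,82),(11,68,82),(11,54,82),(-11,68,82),(35,-54,82),(11,-54,82),(-80,68,0),(-80,-68,0),(-23,68,91),(-93,68,101),(-93,68,83),(-93,-68,101)]:
    print(p,S.proj(W(*p)),T.proj(W(*p)))
print("axle:")
for p in [(0,84,100),(0,74,100),(0,-84,100),(0,-74,100),(0,20,100)]: print(p,S.proj(W(*p)))
E
python3 n.py
python3 - <<'E'
from h import *
s=load("side0.pkl").img;s5=load("side5.pkl").img
cv2.imwrite("pics/f1.png",np.hstack([crop(s,250,165,30,35,13,.5,5),crop(s5,250,165,30,35,13,.5,5)]))
E
```

```text
expected side px (stand pts):
(35, 68, 82) [254.2 177.9] [318.9 112.4]
(35, 54, 82) [258.1 176. ] [324.8 113. ]
(11, 68, 82) [260.3 180.5] [317.7 122.3]
(11, 54, 82) [264.2 178.6] [323.6 123. ]
(-11, 68, 82) [266. 183.] [316.6 131.5]
(35, -54, 82) [286.1 162.9] [370.9 118. ]
(11, -54, 82) [292.2 165.2] [369.8 128. ]
(-80, 68, 0) [286.3 218.6] [314.1 167. ]
(-80, -68, 0) [320.  198.7] [369.  173.2]
(-23, 68, 91) [268.9 181.3] [315.9 135.5]
(-93, 68, 101) [288.2 186.1] [312.1 164.4]
(-93, 68, 83) [288.6 192.4] [312.4 165.9]
(-93, -68, 101) [323.5 167.7] [371.7 171.1]
axle:
(0, 84, 100) [258.  177.8]
(0, 74, 100) [260.9 176.4]
(0, -84, 100) [302. 157.]
(0, -74, 100) [299.6 158.2]
(0, 20, 100) [275.8 169.4]
```

View pics/f1.png

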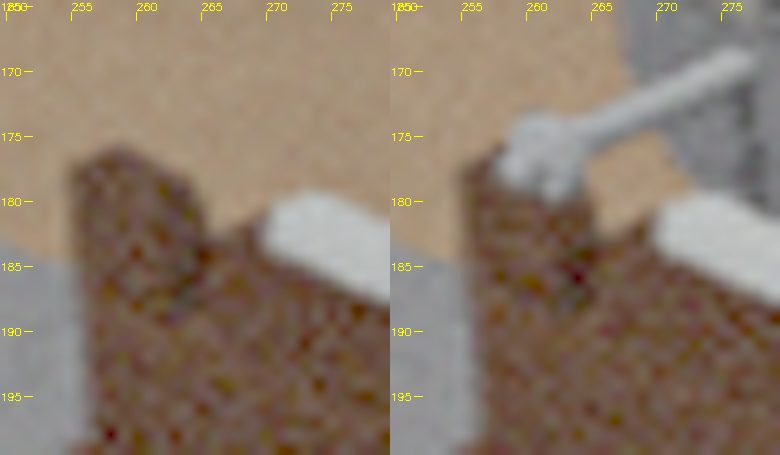

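Emit:
carry_out(dr=[[0, 0, 0], [0, 0, 0], [0, 0, 0], [0, 0, 0], [0, 0, 0], [0, 0, 0], [0, 0, 0], [0, 0, 0]], slide=[[0, 0, 3], [0, 0, 7], [0, 0, 11], [0, 0, 15], [0, 0, 18], [0, 0, 21], [0, 0, 23], [0, 0, 24]], gripper=[-0.4, -0.4, -0.4, -0.4, -0.4, -0.4, -0.4, -0.4])

```text
t: 8.1
eef_pos: [659.1, -35.8, 86.7]
ee_rot: [-0.0, 0.997, -0.072, -0.0]
ft_force: [0.3, 0.3, -4.4]
opening: 39.9
```

Emit:
carry_out(dr=[[0, 0, 0], [0, 0, 0], [0, 0, 0], [0, 0, 0], [0, 0, 0], [0, 0, 0]], slide=[[0, 0, 2], [0, 0, 4], [0, 0, 6], [0, 0, 8], [0, 0, 10], [0, 0, 10]], gripper=[-0.4, -0.4, -0.4, -0.4, -0.4, -0.4])

```text
t: 8.7
eef_pos: [659.9, -35.9, 77.1]
ee_rot: [-0.0, 0.997, -0.072, 0.001]
ft_force: [3.8, -0.1, -5.3]
opening: 39.9
```

```bash
python3 look.py 6; python3 - <<'E'
from h import *
t=load("top6.pkl").img;s=load("side6.pkl").img
cv2.imwrite("pics/e7.png",crop(s,245,135,80,60,9,.6))
E
```

```text
{'t': 8.8, 'eef_pos': array([659.8584, -35.8731,  77.1369]), 'ee_rot': array([-0.0001,  0.9974, -0.0722,  0.0007]), 'ft_force': array([ 4.1736,  1.1502, -5.6819]), 'opening': 39.8896276752684, 'joints': array([ 0.3267,  0.6931, -0.4472,  1.6279,  0.3598,  0.9019, -1.9708])}
theta -8.275336698260825
```

View pics/e7.png

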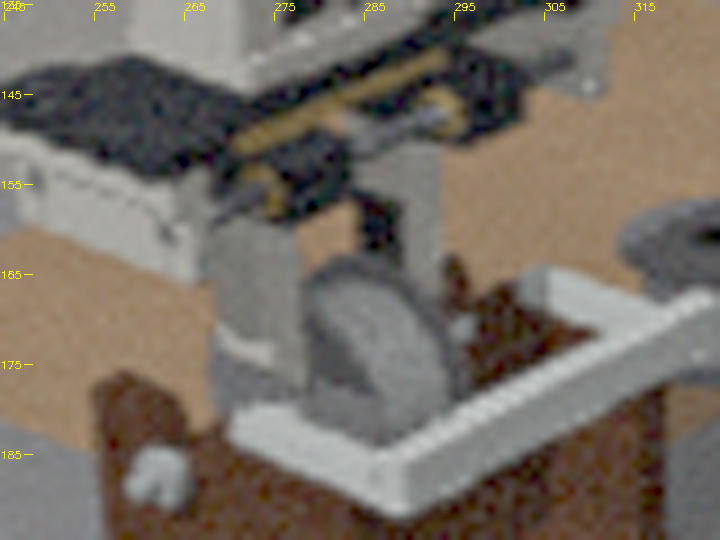

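Emit:
carry_out(dr=[[0, 0, 0], [0, 0, 0], [0, 0, 0], [0, 0, 0], [0, 0, 0]], slide=[[0.5, 0, 0], [1, 0, 0], [1, 0, 1], [1, 0, 2], [1, 0, 2]], gripper=[-0.4, -0.4, -0.4, -0.4, -0.4])

```text
t: 9.3
eef_pos: [660.0, -35.9, 74.9]
ee_rot: [0.0, 0.997, -0.072, -0.0]
ft_force: [1.8, -0.1, -3.8]
opening: 39.9
```

Emit:
carry_out(dr=[[0, 0, 0], [0, 0, 0], [0, 0, 0], [0, 0, 0]], slide=[[0.5, 0, 1], [0.5, 0, 2], [0.5, 0, 2.5], [0.5, 0, 2.5]], gripper=[-0.4, -0.4, -0.4, -0.4])

```text
t: 9.7
eef_pos: [660.1, -36.0, 72.1]
ee_rot: [0.0, 0.997, -0.072, -0.001]
ft_force: [1.3, -0.0, -4.9]
opening: 39.7
```

Emit:
carry_out(dr=[[0, 0, 0], [0, 0, 0], [0, 0, 0]], slide=[[0, 0, 0.5], [0, 0, 1], [0, 0, 1]], gripper=[-0.4, -0.4, -0.4])

```text
t: 10.0
eef_pos: [660.3, -36.0, 71.6]
ee_rot: [0.0, 0.997, -0.072, -0.0]
ft_force: [-1.2, -0.1, -1.0]
opening: 39.7
```

Contact is beginning (force rising from -4.5). A little more.

Emit:
carry_out(dr=[[0, 0, 0], [0, 0, 0], [0, 0, 0], [0, 0, 0]], slide=[[-0.2, 0, 0.4], [-0.2, 0, 0.8], [-0.2, 0, 0.8], [-0.2, 0, 0.8]], gripper=[-0.4, -0.4, -0.4, -0.4])

```text
t: 10.4
eef_pos: [660.5, -36.0, 71.3]
ee_rot: [0.0, 0.997, -0.072, 0.0]
ft_force: [-2.4, 0.8, 3.5]
opening: 39.8
```

```bash
python3 look.py 7; python3 - <<'E'
from h import *
s=load("side7.pkl").img
cv2.imwrite("pics/e8.png",crop(s,245,135,80,60,9,.6))
E
```

```text
{'t': 10.5, 'eef_pos': array([660.5348, -35.9479,  71.1747]), 'ee_rot': array([ 0.0001,  0.9974, -0.072 ,  0.0001]), 'ft_force': array([-3.0309,  0.8156,  4.5706]), 'opening': 39.84154494722813, 'joints': array([ 0.324 ,  0.7023, -0.4441,  1.6272,  0.3638,  0.895 , -1.9731])}
theta -8.261910863893839
```

View pics/e8.png

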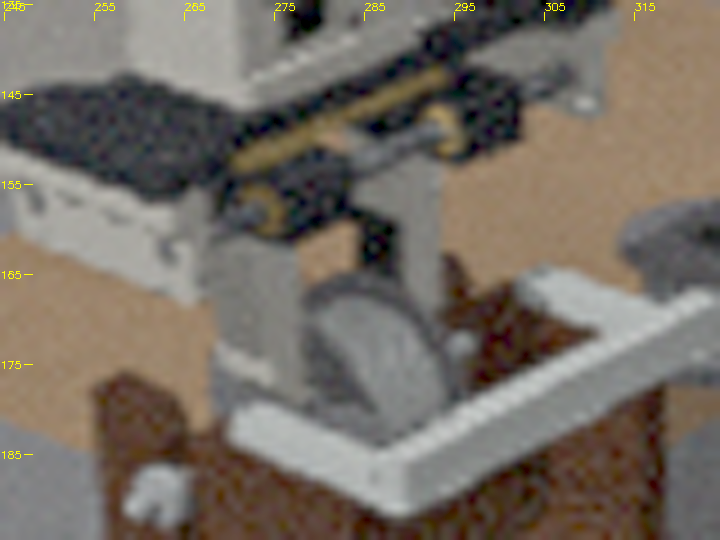

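Emit:
carry_out(dr=[[0, 0, 0], [0, 0, 0], [0, 0, 0]], slide=[[-0.4, 0, 0], [-0.7, 0, 0], [-0.7, 0, 0]], gripper=[-0.4, -0.4, -0.4])

```text
t: 10.8
eef_pos: [660.4, -35.9, 71.1]
ee_rot: [-0.0, 0.997, -0.072, 0.001]
ft_force: [-0.9, 0.8, 4.5]
opening: 40.0
```

```bash
python3 - <<'E'
from cell import bot
s=bot.read_state();print(s["ft_force"],s["torque"],s["eef_pos"])
E
```

```text
[-0.8776039   0.77574847  4.51327598] [-0.40620755  0.35727002 -0.07843351] [660.39704424 -35.88801914  71.14248527]
```

Emit:
carry_out(dr=[[-0.003, 0, 0], [-0.006, 0, 0], [-0.006, 0, 0]], slide=[[0, 0, 0], [0, 0, 0.2], [0, 0, 0.2]], gripper=[-0.4, -0.4, -0.4])

```text
t: 11.1
eef_pos: [660.5, -35.9, 71.1]
ee_rot: [0.003, 0.997, -0.072, 0.001]
ft_force: [-0.5, -0.1, 6.9]
opening: 40.1
```

```bash
python3 - <<'E'
from cell import bot
s=bot.read_state();print(s["ft_force"],s["torque"],s["eef_pos"],s["ee_rot"])
E
```

```text
[-0.5410674  -0.08744985  6.85167422] [ 0.18057307  0.34784915 -0.05827294] [660.49199545 -35.90457046  71.11359003] [ 2.96082927e-03  9.97390702e-01 -7.21302081e-02  5.03424792e-04]
```

Emit:
carry_out(dr=[[0, 0, 0], [0, 0, 0], [0, 0, 0], [0, 0, 0], [0, 0, 0], [0, 0, 0]], slide=[[0, 0, 0], [0, 0, 0], [0, 0, 0], [0, 0, 0], [0, 0, 0], [0, 0, 0]], gripper=[-0.1, -0.02, 0.06, 0.13, 0.13, 0.13])

```text
t: 11.7
eef_pos: [659.7, -35.8, 70.4]
ee_rot: [0.003, 0.997, -0.072, -0.0]
ft_force: [-0.6, 0.2, -0.1]
opening: 51.6
```

```bash
python3 look.py 8; python3 - <<'E'
from h import *
s=load("side8.pkl").img
cv2.imwrite("pics/e9.png",crop(s,245,135,80,60,9,.6))
E
```

```text
{'t': 11.8, 'eef_pos': array([659.77  , -35.8385,  70.4883]), 'ee_rot': array([ 0.003 ,  0.9974, -0.072 , -0.0002]), 'ft_force': array([0.2115, 0.0342, 0.7199]), 'opening': 52.00131632616329, 'joints': array([ 0.3185,  0.7017, -0.4405,  1.6289,  0.3682,  0.8951, -1.9791])}
theta -8.25892950638841
```

View pics/e9.png

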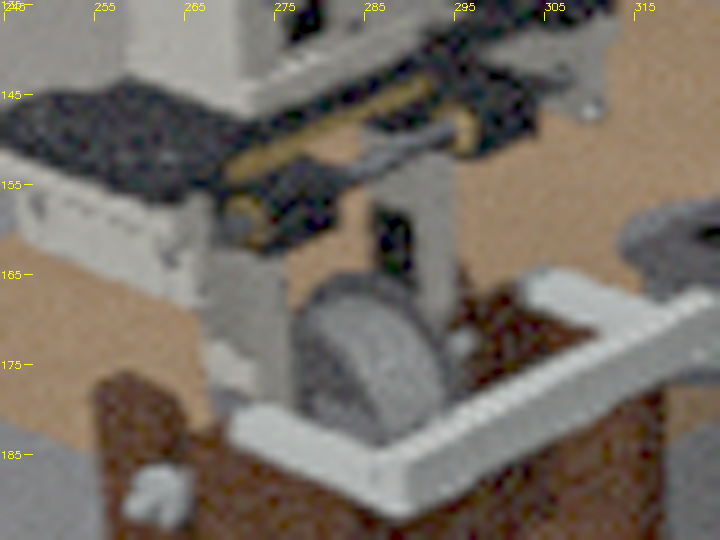

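Emit:
carry_out(dr=[[0, 0, 0], [0, 0, 0], [0, 0, 0], [0, 0, 0], [0.006, 0, 0], [0.006, 0, 0], [0.006, 0, 0], [0.006, 0, 0], [0.006, 0, 0], [0.006, 0, 0]], slide=[[0, 0, -4], [0, 0, -12], [0, 0, -24], [0, 0, -38], [0, 0, -54], [0, 0, -72], [0, 0, -92], [0, 0, -112], [0, 0, -126], [0, 0, -130]], gripper=[0.13, 0.13, 0.13, 0.13, 0.13, 0.13, 0.13, 0.13, 0.13, 0.13])

```text
t: 12.8
eef_pos: [661.3, -35.1, 203.6]
ee_rot: [-0.0, 0.997, -0.072, 0.002]
ft_force: [0.0, -0.3, 0.8]
opening: 51.5
```

```bash
python3 look.py 9; python3 - <<'E'
from h import *
s=load("side9.pkl").img
cv2.imwrite("pics/e10.png",crop(s,245,135,80,60,9,.6))
E
```

```text
{'t': 12.9, 'eef_pos': array([660.253 , -35.1956, 201.5393]), 'ee_rot': array([ 0.    ,  0.9974, -0.0721,  0.0008]), 'ft_force': array([-0.7375,  0.7619,  0.6005]), 'opening': 51.944602780625026, 'joints': array([ 0.3591,  0.5565, -0.497 ,  1.5438,  0.285 ,  1.1124, -1.9161])}
theta -8.267013985788727
```

View pics/e10.png

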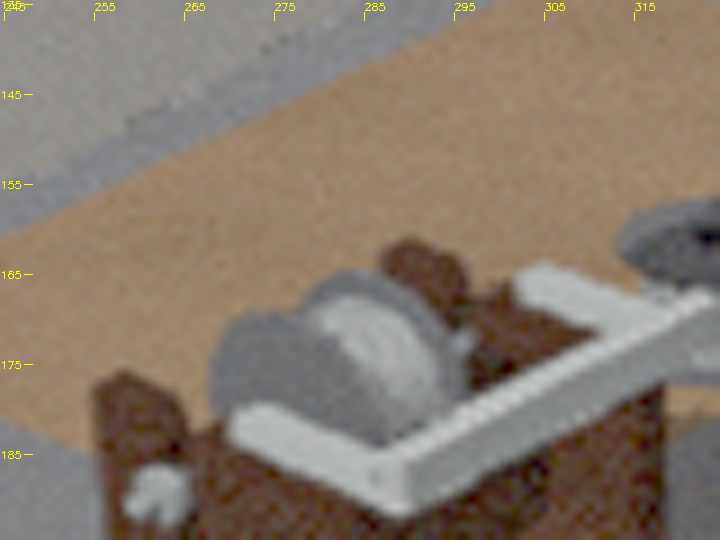

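Emit:
carry_out(dr=[[0, 0, 0], [0, 0, -0.03], [0, 0, -0.06], [0, 0, -0.09], [0, 0, -0.12], [0, 0, -0.16], [0, 0, -0.2], [0, 0, -0.24], [0, 0, -0.28], [0, 0, -0.32], [0, 0, -0.36], [0, 0, -0.4], [0, 0, -0.43], [0, 0, -0.447], [0, 0, -0.447], [0, 0, -0.447], [0, 0, -0.447], [0, 0, -0.447], [0, 0, -0.447]], slide=[[-7, -10, 0], [-21, -30, 0], [-40, -57, 0], [-60, -86, 0], [-80, -115, 0], [-100, -143, 0], [-120, -172, 0], [-140, -201, 0], [-160, -229, 0], [-180, -258, 0], [-200, -286, 0], [-218, -312, 0], [-233, -334, 0], [-244, -349, 10], [-250, -358, 25], [-252.5, -361.6, 45], [-252.5, -361.6, 65], [-252.5, -361.6, 80], [-252.5, -361.6, 80]], gripper=[0.13, 0.3, 0.3, 0.3, 0.3, 0.3, 0.3, 0.3, 0.3, 0.3, 0.3, 0.3, 0.3, 0.3, 0.3, 0.3, 0.3, 0.3, 0.3])

```text
t: 14.8
eef_pos: [459.6, 357.6, 117.6]
ee_rot: [0.001, 0.989, 0.151, -0.003]
ft_force: [-1.0, -1.9, -0.5]
opening: 59.8
```

```bash
python3 look.py 10; python3 - <<'E'
from h import *
s=load("side10.pkl").img;t=load("top10.pkl").img
cv2.imwrite("pics/e11.png",np.hstack([crop(s,190,240,100,100,4,.7),crop(t,140,170,100,100,4,.7)]))
cv2.imwrite("pics/e12.png",crop(t,300,100,80,80,7,.5))
E
```

```text
{'t': 14.9, 'eef_pos': array([461.5016, 358.9714, 120.2688]), 'ee_rot': array([ 0.0001,  0.9885,  0.1509, -0.0005]), 'ft_force': array([0.1777, 0.4023, 0.1722]), 'opening': 59.77659053832052, 'joints': array([-0.2069,  0.5672, -0.6596,  1.801 ,  0.4258,  0.9208, -2.3222])}
theta 17.357788774215337
```

View pics/e11.png

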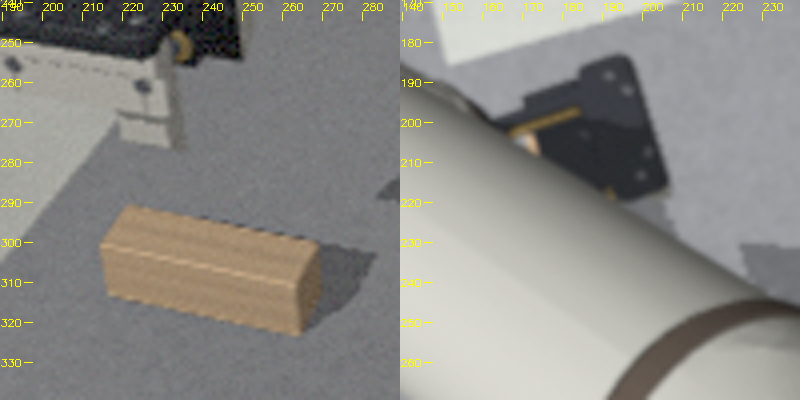

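View pics/e12.png

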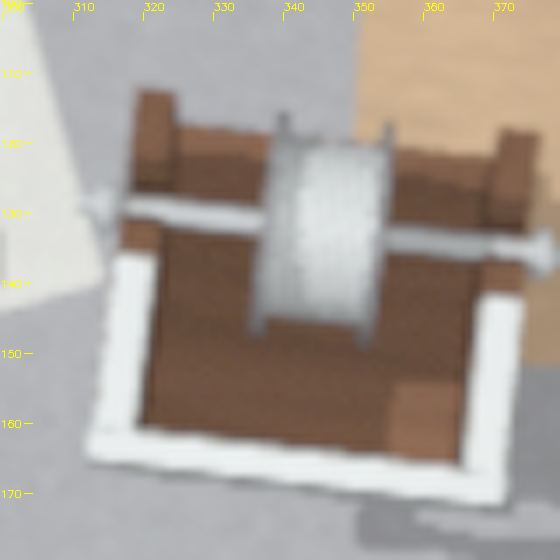

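Emit:
carry_out(dr=[[0, 0, 0], [0, 0, 0], [0, 0, 0], [0, 0, 0], [0, 0, 0], [0, 0, 0], [0, 0, 0], [0, 0, 0], [0, 0, 0]], slide=[[0, 0, 15], [0, 0, 35], [0, 0, 55], [0, 0, 75], [0, 0, 90], [0, 0, 102], [0, 0, 110], [0, 0, 114], [0, 0, 114]], gripper=[0.3, 0.3, 0.3, 0.3, 0.3, 0.3, 0.3, 0.3, 0.3])

```text
t: 15.8
eef_pos: [461.9, 359.1, 6.4]
ee_rot: [0.0, 0.989, 0.151, -0.0]
ft_force: [-0.1, 0.4, 0.1]
opening: 59.5
```

Emit:
carry_out(dr=[[0, 0, 0], [0, 0, 0], [0, 0, 0], [0, 0, 0], [0, 0, 0], [0, 0, 0], [0, 0, 0], [0, 0, 0]], slide=[[0, 0, 0], [0, 0, 0], [0, 0, 0], [0, 0, 0], [0, 0, 0], [0, 0, 0], [0, 0, 0], [0, 0, 0]], gripper=[0, -0.3, -0.6, -0.6, -0.6, -0.6, -0.6, -0.6], grip_force=25)

```text
t: 16.6
eef_pos: [462.2, 359.2, 6.9]
ee_rot: [-0.0, 0.989, 0.151, 0.0]
ft_force: [-0.0, -1.7, 5.0]
opening: 29.6
```

```bash
python3 look.py 11; python3 - <<'E'
from h import *
s=load("side11.pkl").img
cv2.imwrite("pics/e13.png",crop(s,190,240,100,100,6,.7))
E
```

```text
{'t': 16.7, 'eef_pos': array([462.1611, 359.1857,   6.8867]), 'ee_rot': array([-0.0001,  0.9886,  0.1508,  0.0003]), 'ft_force': array([-0.7855, -1.2515,  5.4278]), 'opening': 29.679337884572515, 'joints': array([-0.2853,  0.7255, -0.5567,  1.8432,  0.5528,  0.7316, -2.4192])}
theta 17.35047725650419
```

View pics/e13.png

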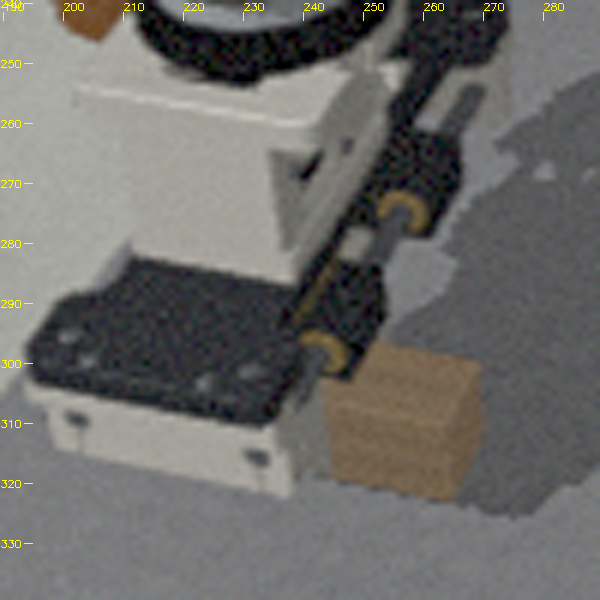

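Emit:
carry_out(dr=[[0, 0, 0], [0, 0, 0], [0, 0, 0], [0, 0, 0], [0, 0, 0], [0, 0, 0], [0, 0, 0], [0, 0, 0], [0, 0, 0], [0, 0, 0], [0, 0, 0]], slide=[[0, 0, -3], [0, 0, -10], [0, 0, -22], [0, 0, -40], [0, 0, -60], [0, 0, -85], [0, 0, -110], [0, 0, -135], [0, 0, -158], [0, 0, -170], [0, 0, -173.5]], gripper=[-0.6, -0.6, -0.6, -0.6, -0.6, -0.6, -0.6, -0.6, -0.6, -0.6, -0.6])

```text
t: 17.8
eef_pos: [462.7, 359.7, 182.5]
ee_rot: [-0.001, 0.989, 0.151, 0.002]
ft_force: [0.8, 0.3, -0.5]
opening: 29.9
```

Emit:
carry_out(dr=[[0, 0, 0.01], [0, 0, 0.03], [0, 0, 0.06], [0, 0, 0.1], [0, 0, 0.14], [0, 0, 0.18], [0, 0, 0.22], [0, 0, 0.26], [0, 0, 0.3], [0, 0, 0.34], [0, 0, 0.38], [0, 0, 0.41], [0, 0, 0.44], [0, 0, 0.448], [0, 0, 0.448], [0, 0, 0.448], [0, 0, 0.448]], slide=[[-2, 8, 0], [-5, 24, 0], [-10, 49, 0], [-15, 77, 0], [-20, 105, 0], [-26, 134, 0], [-32, 163, 0], [-37, 192, 0], [-43, 221, 0], [-49, 250, 0], [-54, 279, 0], [-60, 306, 0], [-64, 330, 0], [-68, 348, 0], [-70, 360, 0], [-71.7, 367.4, 0], [-71.7, 367.4, 0]], gripper=[-0.6, -0.6, -0.6, -0.6, -0.6, -0.6, -0.6, -0.6, -0.6, -0.6, -0.6, -0.6, -0.6, -0.6, -0.6, -0.6, -0.6])

```text
t: 19.5
eef_pos: [502.6, -14.3, 179.5]
ee_rot: [0.0, 0.997, -0.073, -0.001]
ft_force: [0.1, 0.6, -1.0]
opening: 30.0
```

```bash
python3 look.py 12; python3 - <<'E'
from h import *
s=load("side12.pkl").img
cv2.imwrite("pics/e14.png",crop(s,250,100,130,100,6,.7))
E
```

```text
{'t': 19.6, 'eef_pos': array([502.8024, -12.2992, 179.8412]), 'ee_rot': array([-0.0003,  0.9974, -0.0722, -0.0002]), 'ft_force': array([ 0.2243, -0.1821, -1.8307]), 'opening': 29.633420221340206, 'joints': array([ 0.4283,  0.3086, -0.5359,  1.9574,  0.1945,  0.9262, -1.9198])}
theta -8.279492574721553
```

View pics/e14.png

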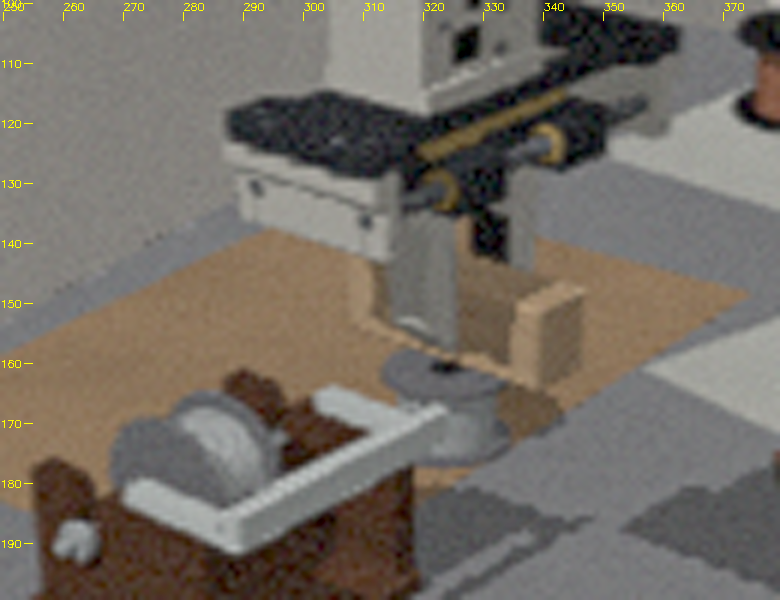

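Emit:
carry_out(dr=[[0, 0, 0], [0, 0, 0], [0, 0, 0], [0, 0, 0], [0, 0, 0], [0, 0, 0], [0, 0, 0], [0, 0, 0], [0, 0, 0]], slide=[[0, 0, 8], [0, 0, 22], [0, 0, 40], [0, 0, 58], [0, 0, 74], [0, 0, 87], [0, 0, 95], [0, 0, 98.5], [0, 0, 98.5]], gripper=[-0.6, -0.6, -0.6, -0.6, -0.6, -0.6, -0.6, -0.6, -0.6])

```text
t: 20.5
eef_pos: [502.9, -12.9, 81.1]
ee_rot: [-0.0, 0.997, -0.072, -0.0]
ft_force: [0.0, -0.1, -1.2]
opening: 29.6
```

```bash
python3 look.py 13; python3 - <<'E'
from h import *
s=load("side13.pkl").img;t=load("top13.pkl").img
cv2.imwrite("pics/e15.png",np.hstack([crop(s,250,130,100,85,4,.7),crop(t,290,110,100,85,4,.7)]))
E
```

```text
{'t': 20.6, 'eef_pos': array([503.6135, -12.9882,  82.0118]), 'ee_rot': array([-0.    ,  0.9974, -0.0725,  0.0005]), 'ft_force': array([ 0.1527,  0.218 , -1.3406]), 'opening': 29.990792449962758, 'joints': array([ 0.3662,  0.4586, -0.4755,  2.0255,  0.3105,  0.7256, -2.0176])}
theta -8.316042891824754
```

View pics/e15.png

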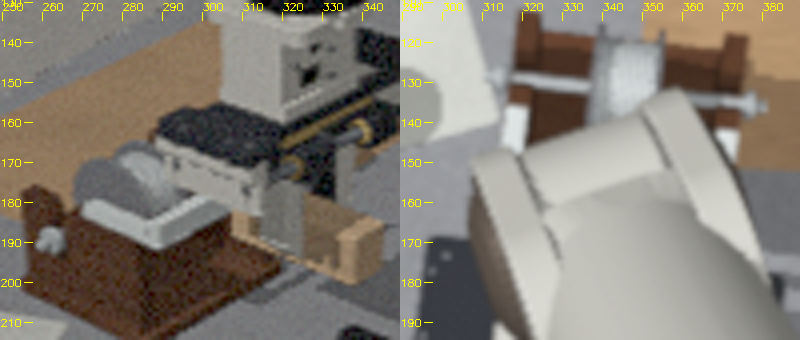

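Emit:
carry_out(dr=[[0, 0, 0], [0, 0, 0], [0, 0, 0], [0, 0, 0], [0, 0, 0], [0, 0, 0], [0, 0, 0], [0, 0, 0], [0, 0, 0], [0, 0, 0], [0, 0, 0], [0, 0, 0], [0, 0, 0]], slide=[[2, 0, 0], [4, 0, 0], [6, 0, 0], [8, 0, 0], [10, 0, 0], [12, 0, 0], [13, 0, 0], [14, 0, 0], [15, 0, 0], [16, 0, 0], [17, 0, 0], [18, 0, 0], [19, 0, 0]], gripper=[-0.6, -0.6, -0.6, -0.6, -0.6, -0.6, -0.6, -0.6, -0.6, -0.6, -0.6, -0.6, -0.6])

```text
t: 21.9
eef_pos: [521.5, -15.8, 81.3]
ee_rot: [0.0, 0.997, -0.073, -0.0]
ft_force: [-3.2, 0.6, -0.7]
opening: 30.0
```

Emit:
carry_out(dr=[[0, 0, 0], [0, 0, 0], [0, 0, 0], [0, 0, 0], [0, 0, 0], [0, 0, 0], [0, 0, 0], [0, 0, 0], [0, 0, 0], [0, 0, 0], [0, 0, 0], [0, 0, 0]], slide=[[1, 0, 0], [2, 0, 0], [3, 0, 0], [4, 0, 0], [5, 0, 0], [6, 0, 0], [7, 0, 0], [8, 0, 0], [9, 0, 0], [10, 0, 0], [11, 0, 0], [12, 0, 0]], gripper=[-0.6, -0.6, -0.6, -0.6, -0.6, -0.6, -0.6, -0.6, -0.6, -0.6, -0.6, -0.6])

```text
t: 23.1
eef_pos: [533.8, -17.6, 81.5]
ee_rot: [0.0, 0.997, -0.073, 0.0]
ft_force: [-3.3, -0.2, -2.7]
opening: 29.7
```

```bash
python3 look.py 14; python3 - <<'E'
from h import *
s=load("side14.pkl").img;t=load("top14.pkl").img
cv2.imwrite("pics/e16.png",np.hstack([crop(s,250,130,100,85,4,.7),crop(t,290,110,100,85,4,.7)]))
E
```

```text
{'t': 23.2, 'eef_pos': array([534.0283, -17.6335,  81.5907]), 'ee_rot': array([ 0.    ,  0.9974, -0.0726,  0.0002]), 'ft_force': array([-2.8347, -0.317 , -2.125 ]), 'opening': 29.806456527172426, 'joints': array([ 0.3578,  0.503 , -0.4653,  1.9521,  0.3201,  0.7581, -2.0088])}
theta -8.323446174131856
```

View pics/e16.png

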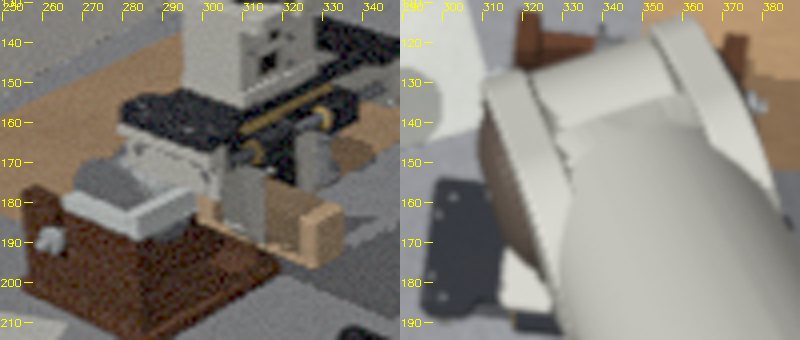

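Emit:
carry_out(dr=[[0, 0, 0], [0, 0, 0], [0, 0, 0], [0, 0, 0], [0, 0, 0], [0, 0, 0], [0, 0, 0], [0, 0, 0], [0, 0, 0], [0, 0, 0], [0, 0, 0], [0, 0, 0], [0, 0, 0], [0, 0, 0]], slide=[[1, 0, 0], [2, 0, 0], [3, 0, 0], [4, 0, 0], [5, 0, 0], [6, 0, 0], [7, 0, 0], [8, 0, 0], [9, 0, 0], [10, 0, 0], [11, 0, 0], [12, 0, 0], [13, 0, 0], [14, 0, 0]], gripper=[-0.6, -0.6, -0.6, -0.6, -0.6, -0.6, -0.6, -0.6, -0.6, -0.6, -0.6, -0.6, -0.6, -0.6])

```text
t: 24.6
eef_pos: [547.7, -19.6, 81.5]
ee_rot: [0.0, 0.997, -0.073, 0.0]
ft_force: [-2.9, 0.1, -1.3]
opening: 29.9
```

Emit:
carry_out(dr=[[0, 0, 0], [0, 0, 0], [0, 0, 0], [0, 0, 0]], slide=[[0.5, 0, 0], [1, 0, 0], [1.5, 0, 0], [2, 0, 0]], gripper=[-0.6, -0.6, -0.6, -0.6])

```text
t: 25.0
eef_pos: [549.6, -19.9, 81.5]
ee_rot: [0.0, 0.997, -0.073, 0.0]
ft_force: [-3.9, -0.5, -0.4]
opening: 29.7
```

Emit:
carry_out(dr=[[0, 0, 0], [0, 0, 0], [0, 0, 0], [0, 0, 0]], slide=[[0.4, 0, 0], [0.8, 0, 0], [1.2, 0, 0], [1.5, 0, 0]], gripper=[-0.6, -0.6, -0.6, -0.6])

```text
t: 25.4
eef_pos: [551.1, -20.1, 81.5]
ee_rot: [0.0, 0.997, -0.073, 0.0]
ft_force: [-3.0, -0.4, -1.1]
opening: 29.9
```

Travel so far is 48.5 mm, and the force is still the sliding 3 N.

Emit:
carry_out(dr=[[0, 0, 0], [0, 0, 0], [0, 0, 0]], slide=[[0.3, 0, 0], [0.6, 0, 0], [0.9, 0, 0]], gripper=[-0.6, -0.6, -0.6])

```text
t: 25.7
eef_pos: [552.0, -20.3, 81.5]
ee_rot: [0.0, 0.997, -0.073, 0.0]
ft_force: [-3.6, -1.1, -0.8]
opening: 30.3
```

Emit:
carry_out(dr=[[0, 0, 0], [0, 0, 0], [0, 0, 0]], slide=[[0.3, 0, 0], [0.6, 0, 0], [0.9, 0, 0]], gripper=[-0.6, -0.6, -0.6])

```text
t: 26.0
eef_pos: [552.9, -20.4, 81.5]
ee_rot: [0.0, 0.997, -0.073, 0.0]
ft_force: [-3.7, -0.9, -0.6]
opening: 30.1
```

Emit:
carry_out(dr=[[0, 0, 0], [0, 0, 0], [0, 0, 0]], slide=[[0.3, 0, 0], [0.6, 0, 0], [0.9, 0, 0]], gripper=[-0.6, -0.6, -0.6])

```text
t: 26.3
eef_pos: [552.9, -20.4, 81.5]
ee_rot: [0.0, 0.997, -0.072, -0.001]
ft_force: [-7.1, -1.3, 2.6]
opening: 29.5
```

```bash
python3 look.py 15; python3 - <<'E'
from h import *
s=load("side15.pkl").img;
cv2.imwrite("pics/e17.png",crop(s,245,140,90,60,8,.6))
E
```

```text
{'t': 26.4, 'eef_pos': array([552.9574, -20.3927,  81.5142]), 'ee_rot': array([ 0.0001,  0.9974, -0.0724, -0.0007]), 'ft_force': array([-5.9743, -1.1704,  1.4688]), 'opening': 29.738112746765765, 'joints': array([ 0.352 ,  0.5311, -0.4597,  1.904 ,  0.3249,  0.7814, -2.0023])}
theta -8.308851973624755
```

View pics/e17.png

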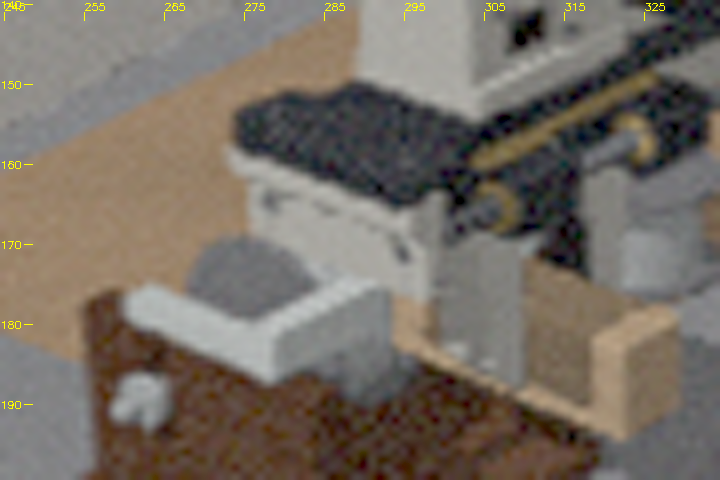

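Emit:
carry_out(dr=[[0, 0, 0], [0, 0, 0], [0, 0, 0]], slide=[[0.3, 0, 0], [0.5, 0, 0], [0.5, 0, 0]], gripper=[-0.6, -0.6, -0.6])

```text
t: 26.7
eef_pos: [553.0, -20.5, 81.5]
ee_rot: [0.0, 0.997, -0.072, -0.001]
ft_force: [-7.0, -0.2, 3.0]
opening: 29.6
```

Emit:
carry_out(dr=[[0, 0, 0], [0, 0, 0], [0, 0, 0], [0, 0, 0], [0, 0, 0], [0, 0, 0], [0, 0, 0], [0, 0, 0], [0, 0, 0], [0, 0, 0], [0, 0, 0], [0, 0, 0], [0, 0, 0]], slide=[[-3, 0, 0], [-10, 0, 0], [-20, 0, 0], [-32, 0, 0], [-44, 0, 0], [-51.7, 0, -8], [-51.7, 0, -20], [-51.7, 0, -35], [-51.7, 0, -52], [-51.7, 0, -70], [-51.7, 0, -86], [-51.7, 0, -98.5], [-51.7, 0, -98.5]], gripper=[-0.6, -0.6, -0.6, -0.6, -0.6, -0.6, -0.6, -0.6, -0.6, -0.6, -0.6, -0.6, -0.6])

```text
t: 28.0
eef_pos: [505.0, -13.1, 182.6]
ee_rot: [0.0, 0.997, -0.073, 0.002]
ft_force: [0.2, 0.8, -1.6]
opening: 29.8
```

```bash
python3 look.py 16; python3 - <<'E'
from h import *
s=load("side16.pkl").img;
cv2.imwrite("pics/e18.png",crop(s,245,130,110,85,7,.6))
E
```

```text
{'t': 28.1, 'eef_pos': array([503.3022, -13.2317, 180.339 ]), 'ee_rot': array([ 0.0001,  0.9974, -0.0727,  0.0005]), 'ft_force': array([ 0.5556, -0.1274, -1.1151]), 'opening': 29.935046766196624, 'joints': array([ 0.4314,  0.3083, -0.5382,  1.9568,  0.1963,  0.9263, -1.9208])}
theta -8.33258059349498
```

View pics/e18.png

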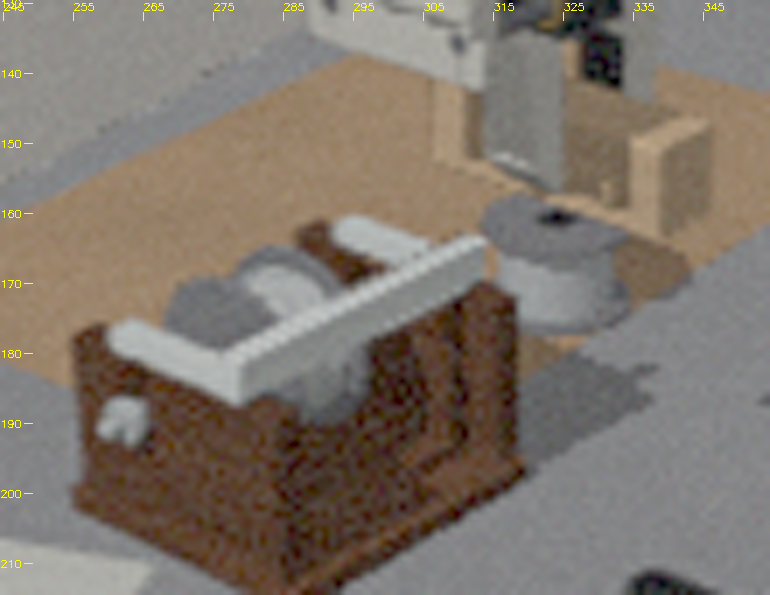

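Emit:
carry_out(dr=[[0, 0, -0.01], [0, 0, -0.03], [0, 0, -0.06], [0, 0, -0.1], [0, 0, -0.14], [0, 0, -0.18], [0, 0, -0.22], [0, 0, -0.26], [0, 0, -0.3], [0, 0, -0.34], [0, 0, -0.38], [0, 0, -0.41], [0, 0, -0.44], [0, 0, -0.448], [0, 0, -0.448], [0, 0, -0.448], [0, 0, -0.448], [0, 0, -0.448]], slide=[[-2, -8, 0], [-6, -23, 0], [-12, -46, 0], [-19, -73, 0], [-27, -102, 0], [-34, -131, 0], [-42, -160, 0], [-49, -189, 0], [-57, -218, 0], [-64, -247, 0], [-72, -275, 0], [-79, -302, 0], [-85, -326, 0], [-90, -344, 0], [-93, -356, 0], [-94.4, -362.3, 0], [-94.4, -362.3, 0], [-94.4, -362.3, 0]], gripper=[-0.6, -0.6, -0.6, -0.6, -0.6, -0.6, -0.6, -0.6, -0.6, -0.6, -0.6, -0.6, -0.6, -0.6, -0.6, -0.6, -0.6, -0.6])

```text
t: 29.9
eef_pos: [462.2, 358.2, 179.7]
ee_rot: [0.001, 0.989, 0.151, -0.0]
ft_force: [0.3, -0.1, -0.3]
opening: 29.8
```

Emit:
carry_out(dr=[[0, 0, 0], [0, 0, 0], [0, 0, 0], [0, 0, 0], [0, 0, 0], [0, 0, 0], [0, 0, 0], [0, 0, 0], [0, 0, 0], [0, 0, 0], [0, 0, 0], [0, 0, 0], [0, 0, 0]], slide=[[0, 0, 8], [0, 0, 24], [0, 0, 44], [0, 0, 66], [0, 0, 88], [0, 0, 108], [0, 0, 126], [0, 0, 142], [0, 0, 154], [0, 0, 162], [0, 0, 167], [0, 0, 169], [0, 0, 169]], gripper=[-0.6, -0.6, -0.6, -0.6, -0.6, -0.6, -0.6, -0.6, -0.6, -0.6, -0.6, -0.6, -0.6])

```text
t: 31.2
eef_pos: [462.3, 359.3, 11.3]
ee_rot: [-0.0, 0.989, 0.151, 0.0]
ft_force: [-0.2, -1.1, -0.1]
opening: 30.1
```

```bash
python3 look.py 17; python3 - <<'E'
from h import *
s=load("side17.pkl").img
cv2.imwrite("pics/e19.png",crop(s,190,240,100,100,6,.7))
E
```

```text
{'t': 31.3, 'eef_pos': array([462.5195, 359.4584,  11.6749]), 'ee_rot': array([-0.0002,  0.9886,  0.1509,  0.0006]), 'ft_force': array([ 0.2694, -0.7464, -0.8861]), 'opening': 29.92809001910902, 'joints': array([-0.2774,  0.7204, -0.5676,  1.8419,  0.5535,  0.7409, -2.4196])}
theta 17.352570015290755
```

View pics/e19.png

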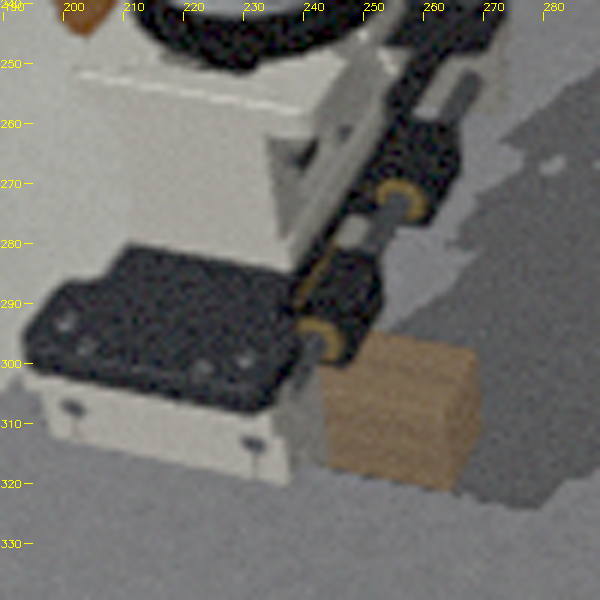

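Lower until the block touches the bench.

Emit:
carry_out(dr=[[0, 0, 0], [0, 0, 0], [0, 0, 0], [0, 0, 0], [0, 0, 0]], slide=[[0, 0, 1], [0, 0, 2], [0, 0, 3], [0, 0, 4], [0, 0, 4]], gripper=[-0.6, -0.6, -0.6, -0.6, -0.6])

```text
t: 31.8
eef_pos: [462.1, 359.1, 6.9]
ee_rot: [0.0, 0.989, 0.151, -0.0]
ft_force: [0.5, 0.1, -1.5]
opening: 29.7
```

Emit:
carry_out(dr=[[0, 0, 0], [0, 0, 0], [0, 0, 0]], slide=[[0, 0, 0.4], [0, 0, 0.8], [0, 0, 0.8]], gripper=[-0.6, -0.6, -0.6])

```text
t: 32.1
eef_pos: [462.1, 359.1, 6.9]
ee_rot: [0.0, 0.989, 0.151, 0.0]
ft_force: [-2.7, -1.4, 6.3]
opening: 30.2
```

Bench contact (z steady, +6 N). Release and lift.

Emit:
carry_out(dr=[[0, 0, 0], [0, 0, 0], [0, 0, 0], [0, 0, 0], [0, 0, 0], [0, 0, 0]], slide=[[0, 0, 0], [0, 0, 0], [0, 0, 0], [0, 0, 0], [0, 0, 0], [0, 0, 0]], gripper=[-0.34, -0.2, 0, 0.2, 0.3, 0.3])

```text
t: 32.7
eef_pos: [462.0, 359.1, 6.1]
ee_rot: [-0.0, 0.989, 0.151, -0.0]
ft_force: [-0.1, -0.4, -1.1]
opening: 59.1
```

Emit:
carry_out(dr=[[0, 0, 0], [0, 0, 0], [0, 0, 0], [0, 0, 0], [0, 0, 0], [0, 0, 0], [0, 0, 0], [0, 0, 0], [0, 0, 0], [0, 0, 0], [0, 0, 0], [0, 0, 0]], slide=[[0, 0, -5], [0, 0, -15], [0, 0, -30], [0, 0, -50], [0, 0, -75], [0, 0, -100], [0, 0, -125], [0, 0, -150], [0, 0, -170], [-40, 0, -185], [-80, 0, -190], [-80, 0, -190]], gripper=[0.3, 0.3, 0.3, 0.3, 0.3, 0.3, 0.3, 0.3, 0.3, 0.3, 0.3, 0.3])

```text
t: 33.9
eef_pos: [380.7, 334.6, 197.8]
ee_rot: [0.001, 0.988, 0.153, 0.0]
ft_force: [0.3, -0.4, 0.2]
opening: 59.6
```

```bash
python3 look.py 18; python3 - <<'E'
from h import *
s=load("side18.pkl").img;t=load("top18.pkl").img
cv2.imwrite("pics/e20.png",np.hstack([crop(s,190,260,90,80,4,.7),crop(t,305,105,90,80,4,.5)]))
E
```

```text
{'t': 34.0, 'eef_pos': array([385.7229, 335.2487, 197.7755]), 'ee_rot': array([0.0002, 0.9885, 0.1514, 0.0015]), 'ft_force': array([0.5713, 1.1818, 0.0015]), 'opening': 59.81226608385521, 'joints': array([-0.1232,  0.3448, -0.7725,  1.9188,  0.2891,  0.9886, -2.2938])}
theta 17.41913520773552
```

View pics/e20.png

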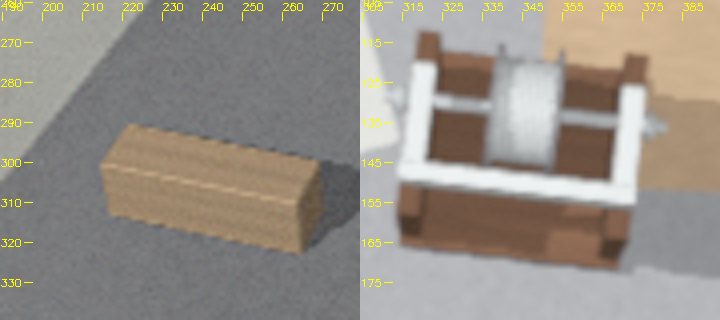

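View pics/top18.png

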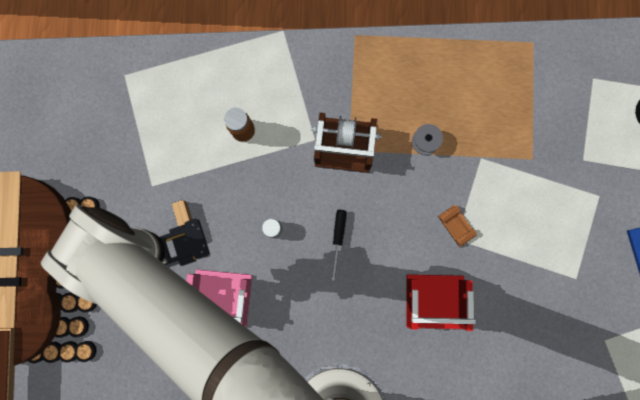

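View pics/side18.png

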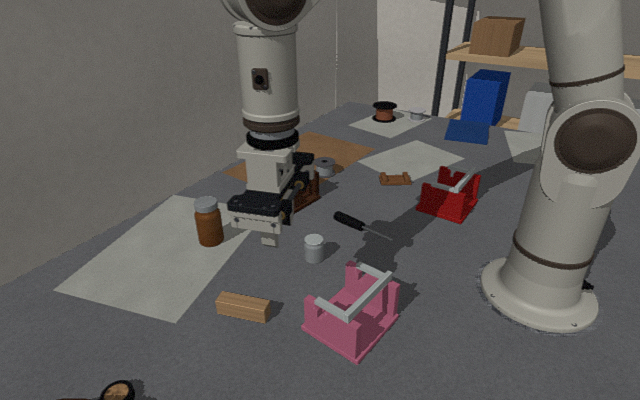

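```bash
python3 - <<'E'
from cell import bot
print(bot.job_done())
E
```

```text
the job is handed in; nothing more can be done
None
```

The reel is seated in the stand, the keeper is closed to its stop, and the block is back flat on the bench. I handed the job in at about 34 s of the 72 s allowed.

- **Reel:** I gripped it by the flanges and lowered it into the slots. I kept hold until the wrist force showed the slot bottoms were carrying it. At first the moment showed the load mostly on one axle end, so I tilted the gripper about 0.006 rad until both ends bore before letting go. The axle stood at about 60 mm by the tool height, as it should when seated.
- **Keeper:** I pushed it with the end face of the block. It slid at about 3 N, then stopped, and the force rose to 7 N with no further movement. The stop came at stand x of about -57.6 mm, against the -58 mm given.
- **Block:** It went back to its original spot, same side down, and the last side picture shows it lying flat.
- **Other objects:** In the last pictures the spare reel, jar, tin, screwdriver and the pink and red stands look unmoved. I judged this by eye and did not measure it. The arm was clear of everything.

No check failed. The only disagreement was in the first measurements: fitted from the side camera alone, the stand came out about 6 mm off the top-camera fit. I used the top-camera pose, and the later contacts agreed with it to about 1 mm.

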